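# Walk the sharpening stone end over end to its bay

### The arm

A 6-joint arm with a two-finger parallel gripper is mounted at the origin on the work surface. World frame = base frame: x ahead of the robot, y to its left, z up, the work surface at z = 0. Lengths are in mm, angles in degrees, forces in N, time in s.
With the tool pointing down it reaches from about 300 to 850 mm from the base axis. Payload 4.2 kg.
Tool frame: the origin (TCP) lies on the centre line of the jaws, within the pads' length; the fingertips stand 14 mm ahead of it and the grasp point (between the pads) lies 5 mm behind it (env.finger_overhang is the z of the fingertips in the tool frame, in mm); z points along the fingers, y is the line along which they close (so a half turn about z gives the same grasp; the last joint's range is limited). The gripper opens to 91 mm and grips with 3 to 60 N. Pads are 32 mm wide; open, the fingers measure 118 mm over their backs; the gripper's body (76 mm by 178 mm) begins 60 mm behind the grasp point.
Start: joints at [66.349, 18.312, 89.639, -0, 72.044, -1.146], TCP at [220.1, 531.223, 227.976] pointing down, gripper open.
Joint ranges: [-177.97, 177.97], [-48.28, 115.42], [12.27, 149.76], [-77.06, 257.06], [2.81, 150.46], [-146.56, 146.56]. Speed limits (degrees/s): [147.25, 147.25, 180, 180, 180, 180].

### API

Orientations are given as [roll, pitch, yaw] about the fixed x, y, z axes, in that order (R = Rz(yaw) Ry(pitch) Rx(roll)).
In Python, from workcell import sensors, viewer, env gives the robot as it stands. The module is installed in compiled form; this text tells all that it offers.
- The arm moves only by the tool step_arm, never from a script. Its argument "plan" is one flat list of numbers, 6 for each row, row after row: the shift along the tool's x, y, z in cm, then the turn, a rotation vector about the tool's x, y, z in rad. In form: [x, y, z, wx, wy, wz, x, y, z, wx, wy, wz, ...]. A call has 1 to 5 rows; each row shifts and turns the commanded pose from where the row before left it, along the tool's axes as they then stand; what a row does not reach is not made up. A row lasts 1/12 s, in which the tool goes at most 41.7 mm and 7.16 degrees, less where a joint would pass 70% of its speed; a pose out of reach is approached as far as the arm can. A call is refused whole if a number of a shift passes 4.17 or a number of a turn 0.125, either way. A call with a gripper value outside its range is refused whole. "hand" is the finger opening in cm, from 0 to 9.12, set as the call begins (left out, the last holds). The fingers move at their own pace and stop on an object; "newtons" is the grip in N (left out, the last holds). Time passes only in rows, so rows that do not move let the fingers close. It gives the time, the measured TCP pose, the force, the opening and the grip force at its end, in the units of the state.
- sensors.state(): the state, without advancing time (a new reading comes with each control period).
- viewer.grab_frame(name): name is "scene" or "top"; returns a dict with "img" (400x640x3 uint8, red, green, blue), "fx", "fy", "cx", "cy" (pixels), "position" and "attitude" of the camera in the world. Camera axes: x right, y down, z forward; pixel columns grow to the right and rows downward; lengths in mm; the calibration is good to about 2 mm. A picture is of the moment at which its call begins. There is no depth.
- env.job_done(): hands the job in; it is judged then, once.
Trained networks look in a picture, given as the dict that the camera call returned (one of the last four; its "shot" number tells which), for a name from the list of things; names that differ only in an ending like _2 or _b are one class to them, and where a whole thing is asked for, a point or a joint stands for the part that bears it (a point fixed in the world has none). Each returns a list of dicts, best first, with "score" (0 to 1); they miss things now and then, are a little off and sometimes report something else, mostly with a low value. They report only what shows in the picture. A call takes as long as a camera call. They do not tell look-alikes from the thing itself.
- viewer.boxes_of(name, picture): "location" ([column, row] in pixels, amid what is visible of it).
- viewer.pinpoint(name, picture): "location" ([column, row] in pixels: a listed point, or the origin of a listed thing).
The state is a dict: "time_s": time; "qpos": joint angles; "qvel": joint speeds; "effort": joint torques, N m; "ee_pos": TCP position; "ee_rot": TCP orientation; "force": force on the tool from outside, world axes, zero at the start; "torque": the same for the moment, N m; "gripper_width": finger opening in mm; "gripper_force": force on a finger pad.
Only numpy, scipy, OpenCV 4.12 (cv2) and the standard library are available. Lean on these libraries where they do the work, as an engineer would, in place of code of your own. Each camera call takes 0.05 s, during which the arm holds its last target. There are 200 camera calls.

### The job

Walk the heavy sharpening stone end over end along the grey runner towards the salad jar - up on its leading end, over and down, then the same about its other end - so that it finishes lying flat inside the blue taped outline at the jar's end of the runner, pale face up again. Do not carry it: keep one end on the runner all the way, let it down gently each time rather than letting it topple, and leave the lunchbox, jar, cupcake case and chopsticks where they are.

Things in the scene. Friction and masses are not known exactly. Their poses are not given: they have to be found in the camera images.
- stone: Two-grit sharpening stone, a plain bar 152 long (its y axis) x 50 wide (x) x 25 thick (z), pale cream half on top (+z), dark grey half below; 0.3 to 0.6 kg. Origin: centre of its dark 152 x 50 face, which starts on the runner, within 25 mm of its middle, a little askew. Tipped over an end without slipping it stands on the 50 x 25 end face, then lies 177 mm (length + thickness) further on, so two turns need small shifts to suit the bay.
- end_left (a point): Centre of the stone's end face at its own +y end (76 mm from the middle, mid-thickness). Pinched across the 50 mm width about 18 mm in from an end with a light grip (about 7 N), the stone turns between the pads while its other end bears on the runner, best when it lies low; near upright it tends to stick to the pads, so lean the hand with it and press the foot down a little.
- end_right (a point): Centre of the stone's end face at its own -y end; it can be pinched in the same way. Stood on end the stone stays up by itself on its 50 x 25 face (up to about 0.15 rad off plumb), so it can be let go there and pinched anew, about 10 mm behind its middle, for the way down, and twisted about the vertical to steer it.
- runner: Fixed grey silicone runner on the bench, 950 long (its y axis, roughly the robot's left-right) x 110 wide (x) x 2 thick. Origin: centre of its underside, on the bench top at height 0. It has a blue taped outline (a bay) near each end.
- bay_left (a point): Centre of the bay at the runner's +y end, 350 from the runner's middle, on its top face (2 above the bench). The outline is of 6 wide flat tape, 196 x 86 inside, long side along the runner.
- bay_right (a point): Centre of the like bay at the runner's -y end.
- jar: Glass salad jar, 84 across and 136 high with a dark twist cap, green contents seen inside. Origin: centre of its base. It stands on the bench beyond the runner, at the far side, opposite either the left or the right bay: that bay (the same side along the runner's y) is the one to use.
- lunchbox: Blue plastic lunchbox with pale lid, 171 x 116 x 63 high, opposite the other bay. Origin: centre of its base. Leave it alone.
- cupcake_case: Red silicone cupcake case, 70 across the rim, 32 high, beyond the middle of the runner. Origin: centre of its base. Leave it alone.
- chopsticks: Pair of bamboo chopsticks lying together along y, 234 x 19 x 7 high, between the runner and the cupcake case. Origin: centre of their underside. Leave them alone.
Mind the look-alikes: they are no part of the job. Several things look just like the stone: the one meant starts farthest to the robot's left.

How it is judged:
By the outcome, as a careful person would: the job done as asked, in the order asked, and still so for the second after the job is handed in, with the robot touching nothing.
It also fails if it takes over 72 s, if anything falls off the work surface, if the arm or the gripper's body presses on something with over 40 N, if the wrist force passes 120 N, or if a joint passes its speed limit or range.

## Working session

There is one attempt and no reset: what is moved stays moved. The work goes in short steps, Python scripts to look and compute and a tool call to move; the robot and the scene stay as the last step left them, time stands still between calls to the robot, and variables do not carry over. Pictures are saved under pics/ and viewed, at most 10 in all, crops included, and the job is handed in when it is done.

Besides the shell and the picture viewer there is one more tool, called after "Request:" as a command line: name --argument value ..., lists and objects as JSON in quotes. step_arm: Moves the arm, as the interface text tells. Its arguments: {"type":"object","properties":{"plan":{"type":"array","items":{"type":"number"}},"hand":{"type":"number"},"newtons":{"type":"number"}},"required":["plan"]}

```bash
mkdir -p pics
cat > h.py <<'E'
import numpy as np, cv2
from scipy.spatial.transform import Rotation as R
from workcell import sensors, viewer, env
def rot(a): 
    return R.from_euler('xyz',a,degrees=True)
def ray(f,uv):
    d=np.array([(uv[0]-f['cx'])/f['fx'],(uv[1]-f['cy'])/f['fy'],1.])
    A=np.array(f['attitude'],float)
    M=rot(A).as_matrix() if A.size==3 else A
    return np.array(f['position'],float),M@d
def onz(f,uv,z):
    p,d=ray(f,uv); return p+d*(z-p[2])/d[2]
def tri(f,u,g,v):
    p,d=ray(f,u);q,e=ray(g,v)
    s=np.linalg.lstsq(np.c_[d,-e],q-p,rcond=None)[0]
    a,b=p+s[0]*d,q+s[1]*e
    return (a+b)/2,np.linalg.norm(a-b)
def save(f,n): cv2.imwrite('pics/'+n,f['img'][:,:,::-1])
E
python3 - <<'E'
from h import *
np.set_printoptions(precision=1,suppress=True)
F={n:viewer.grab_frame(n) for n in('scene','top')}
for n,f in F.items():
    save(f,n+'0.png');print(n,f['position'],f['attitude'],f['fx'],f['cx'],f['cy'])
Z=dict(stone=2,end_left=14.5,end_right=14.5,runner=0,bay_left=2,bay_right=2,jar=0,lunchbox=0,cupcake_case=0,chopsticks=0)
for k,z in Z.items():
    for n,f in F.items():
        for d in viewer.pinpoint(k,f)[:5]:
            print(k,n,round(d['score'],2),np.array(d['location']),onz(f,d['location'],z))
print(sensors.state())
E
```

```text
scene [1250.2 -259.6 1427.9] [-149.8   -0.1   73.1] 485.8299786519712 330.7561379082857 192.06176997919343
top [ 339.9  -29.6 1544.7] [-174.3    0.3  -91.5] 500.7193216344592 319.00540644653455 198.16385158377525
stone scene 0.92 [341.3 196.5] [483.1  11.9   2. ]
stone scene 0.85 [304.3 167. ] [332.1 -76.3   2. ]
stone scene 0.78 [192.2 208.7] [ 383.8 -477.2    2. ]
stone scene 0.61 [368.6 193.4] [498.3 104.2   2. ]
stone scene 0.57 [228.7 159.8] [ 225.5 -323.9    2. ]
stone top 0.88 [336.  250.8] [331.2 -72.2   2. ]
stone top 0.8 [465.7 239.5] [ 355.4 -470.6    2. ]
stone top 0.79 [310.3 195.8] [502.7   2.4   2. ]
stone top 0.76 [418.2 286.4] [ 217.2 -318.7    2. ]
end_left scene 0.75 [313.3 146.5] [265.4 -24.3  14.5]
end_left scene 0.67 [195.5 225.6] [ 456.5 -474.5   14.5]
end_left scene 0.63 [364.5 192.5] [497.6  88.9  14.5]
end_left scene 0.55 [231.1 174.6] [ 297.4 -327.    14.5]
end_left top 0.88 [416.  257.6] [ 304.5 -313.6   14.5]
end_left top 0.73 [286.  197.7] [497.4  77.   14.5]
end_left top 0.65 [465.5 208.3] [ 450.3 -471.6   14.5]
end_left top 0.64 [320.  272.4] [267.5 -2
[... 1063 characters left out ...]
9.4 118.6] [753.5 220.1   0. ]
cupcake_case scene 0.6 [351.4 267.4] [733.9 -34.1   0. ]
cupcake_case top 0.74 [321.  122.7] [733.3 -36.8   0. ]
cupcake_case top 0.24 [196.3 209. ] [471.1 356.6   0. ]
chopsticks scene 0.76 [351.9 235.3] [629.7   1.7   0. ]
chopsticks top 0.91 [311.1 154.6] [632.3  -3.1   0. ]
{'time_s': 1.1, 'qpos': array([66.3, 18.3, 89.6, -0. , 72. , -1.1]), 'qvel': array([-0. , -0. , -0.1,  0. , -0. , -0. ]), 'effort': array([ -0. , -41.2, -23.2,   0.1,   0. ,  -0. ]), 'ee_pos': array([220.1, 531.2, 228. ]), 'ee_rot': array([180. ,   0. , 157.5]), 'force': array([-0. ,  0.2,  0.1]), 'torque': array([ 0.,  0., -0.]), 'gripper_force': 0.0, 'gripper_width': 91.11987705650827}
```

Run:
```python
import cv2,numpy as np
a=cv2.imread('pics/top0.png');b=cv2.imread('pics/scene0.png')
cv2.imwrite('pics/a.png',np.vstack([cv2.resize(a[150:260,150:490],(800,259),interpolation=3),cv2.resize(b[130:290,170:490],(680,340),interpolation=3)[:, :] if 0 else cv2.copyMakeBorder(cv2.resize(b[130:290,170:490],(680,340),interpolation=3),0,0,0,120,0)]))
```

```text
(no output)
```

View pics/a.png

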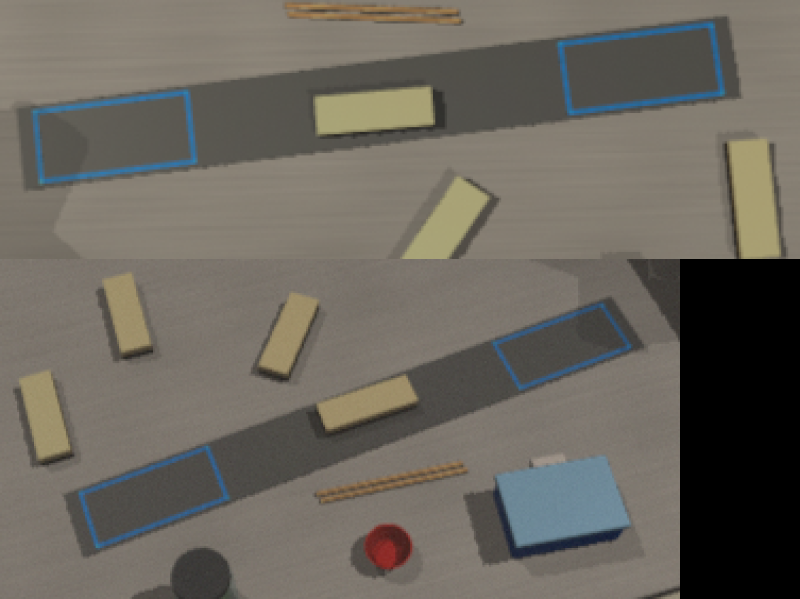

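The picture shows the stone on the runner's middle (top view about column 309, row 197), the jar at the robot's right bay (top column 423, row 180), the other three stones off the runner. I'll segment the stone's top and the blue tape for exact poses.

```bash
cat >> h.py <<'E'
def rect(mask_fn,f,z,c,half,px=1.0):
    # rectify the plane z around c (world xy): rows=+x, cols=+y ; px in px/mm
    n=int(2*half*px)
    I,J=np.mgrid[0:n,0:n]; X=c[0]-half+I/px; Y=c[1]-half+J/px
    A=np.array(f['attitude'],float);M=rot(A).as_matrix()
    P=np.stack([X,Y,np.full(X.shape,float(z))],-1)-np.array(f['position'])
    q=P@M
    u=(q[...,0]/q[...,2]*f['fx']+f['cx']).astype('f4');v=(q[...,1]/q[...,2]*f['fy']+f['cy']).astype('f4')
    im=cv2.remap(f['img'],u,v,cv2.INTER_LINEAR)
    m=mask_fn(im.astype(int)).astype('u1')
    return im,m
def biggest(m):
    n,l,s,c=cv2.connectedComponentsWithStats(m); k=1+np.argmax(s[1:,4]); return (l==k).astype('u1')
def meas(mask_fn,f,z,c,half,px=1.0):
    im,m=rect(mask_fn,f,z,c,half,px); m=biggest(m)
    cn=max(cv2.findContours(m,0,2)[0],key=cv2.contourArea)
    (j,i),(w,h),a=cv2.minAreaRect(cn)
    b=cv2.boxPoints(((j,i),(w,h),a)); e=b[1]-b[0]; e2=b[2]-b[1]
    if np.hypot(*e2)>np.hypot(*e): e=e2
    ang=np.degrees(np.arctan2(e[0],e[1])) # direction (dx,dy)=(e[1],e[0])
    return np.array([c[0]-half+i/px,c[1]-half+j/px]),sorted((w/px,h/px)),(ang+180)%180, # ang: yaw-from-x of long axis
cream=lambda a:(a[...,0]-a[...,2]>28)&(a[...,0]>120)
blue=lambda a:(a[...,2]-a[...,0]>40)
E
python3 - <<'E'
from h import *
for n in('top','scene'):
    f=viewer.grab_frame(n)
    print(n,'stone',meas(cream,f,27,(503,5),110))
    for k,c in(('bR',(547,-349)),('bL',(470,360))): print(k,meas(blue,f,2,c,150))
E
```

```text
top stone (array([497.97983551,   7.4526062 ]), [50.6273078918457, 152.6497039794922], np.float32(93.521454))
bR (array([ 547.21890259, -345.17329407]), [100.549560546875, 210.53366088867188], np.float32(95.88599))
bL (array([475.38417053, 350.33509827]), [100.35643005371094, 209.869384765625], np.float32(95.826324))
scene stone (array([498.12376404,  10.0558548 ]), [51.298118591308594, 152.14328002929688], np.float32(93.51373))
bR (array([ 547.00468445, -342.57211304]), [100.38087463378906, 209.2391357421875], np.float32(95.83258))
bL (array([475.57125854, 352.93035889]), [100.29438781738281, 209.8223876953125], np.float32(95.85602))
```

```bash
cat > p.py <<'E'
from h import *
def d_(h): return np.array([np.cos(np.radians(h)),np.sin(np.radians(h)),0])
def Ro(h,lean):
    d=d_(h); z=np.array([0,0,-1.]); return R.from_matrix(np.c_[-d,np.cross(z,-d),z])*R.from_euler('y',lean,degrees=True)
def pose(G,h,lean):
    r=Ro(h,lean); return np.array(G,float)+5*r.as_matrix()[:,2],r
def start():
    s=sensors.state(); return np.array(s['ee_pos']),rot(s['ee_rot'])
def lin(a,b,n):  # interpolate poses, excluding a
    rv=(a[1].inv()*b[1]).as_rotvec()
    return [(a[0]+(b[0]-a[0])*k/n,a[1]*R.from_rotvec(rv*k/n)) for k in range(1,n+1)]
def rows(poses,cur=None):
    p,r=cur or start(); out=[]
    for q,t in poses:
        a=np.round(r.inv().apply(q-p)/10,2); w=np.round((r.inv()*t).as_rotvec(),3)
        if abs(a).max()>4.17 or abs(w).max()>.125: print('TOO BIG',a,w)
        p=p+r.apply(a*10); r=r*R.from_rotvec(w); out.append(np.r_[a,w])
    for i in range(0,len(out),5): print('['+', '.join('%g'%(x+0) for x in np.concatenate(out[i:i+5]))+']')
    return p,r
E
cat > pl1.py <<'E'
from p import *
S=np.array([498.05,8.75,2]);h=-86.48;d=d_(h);G=S-58*d
a=pose(G+[0,0,110],h,0);b=pose(G+[0,0,21.5],h,0)
c=start();print(Ro(h,0).as_euler('xyz',degrees=True),a[0],b[0])
c=rows(lin(c,a,15),c);print()
c=rows(lin(c,b,5),c)
E
python3 pl1.py
```

```text
[180.     0.    93.52] [494.48897687  66.6405788  107.        ] [494.48897687  66.6405788   18.5       ]
[-2.88, -2.16, 0.81, 0, 0, 0.074, -3.02, -1.94, 0.8, 0, 0, 0.075, -3.17, -1.72, 0.81, 0, 0, 0.074, -3.28, -1.47, 0.81, 0, 0, 0.075, -3.38, -1.22, 0.8, 0, 0, 0.074]
[-3.47, -0.97, 0.81, 0, 0, 0.075, -3.52, -0.7, 0.8, 0, 0, 0.074, -3.57, -0.45, 0.81, 0, 0, 0.075, -3.6, -0.17, 0.81, 0, 0, 0.074, -3.59, 0.09, 0.8, 0, 0, 0.074]
[-3.58, 0.36, 0.81, 0, 0, 0.075, -3.55, 0.62, 0.81, 0, 0, 0.074, -3.48, 0.89, 0.8, 0, 0, 0.075, -3.41, 1.14, 0.81, 0, 0, 0.074, -3.32, 1.39, 0.81, 0, 0, 0.075]

[0, 0, 1.77, 0, 0, 0, 0, 0, 1.77, 0, 0, 0, 0, 0, 1.77, 0, 0, 0, 0, 0, 1.77, 0, 0, 0, 0, 0, 1.77, 0, 0, 0]
```

Request:
step_arm --plan '[-2.88,-2.16,0.81,0,0,0.074,-3.02,-1.94,0.8,0,0,0.075,-3.17,-1.72,0.81,0,0,0.074,-3.28,-1.47,0.81,0,0,0.075,-3.38,-1.22,0.8,0,0,0.074]' --hand 9.1 --newtons 7

```text
time_s: 1.62
ee_pos: [312.0, 375.0, 187.4]
ee_rot: [180.0, 0.0, 136.0]
force: [0.6, 0.9, -0.7]
gripper_width: 91.1
gripper_force: 0.0
```

Request:
step_arm --plan '[-3.47,-0.97,0.81,0,0,0.075,-3.52,-0.7,0.8,0,0,0.074,-3.57,-0.45,0.81,0,0,0.075,-3.6,-0.17,0.81,0,0,0.074,-3.59,0.09,0.8,0,0,0.074]'

```text
time_s: 2.03
ee_pos: [403.7, 220.0, 147.3]
ee_rot: [180.0, -0.0, 114.7]
force: [0.4, 0.3, -0.6]
gripper_width: 91.0
gripper_force: 0.0
```

Request:
step_arm --plan '[-3.58,0.36,0.81,0,0,0.075,-3.55,0.62,0.81,0,0,0.074,-3.48,0.89,0.8,0,0,0.075,-3.41,1.14,0.81,0,0,0.074,-3.32,1.39,0.81,0,0,0.075]'

```text
time_s: 2.45
ee_pos: [495.3, 64.9, 106.8]
ee_rot: [180.0, -0.0, 93.3]
force: [0.8, 0.3, 1.5]
gripper_width: 90.9
gripper_force: 0.0
```

Request:
step_arm --plan '[0,0,0,0,0,0,0,0,0,0,0,0]'

```text
time_s: 2.62
ee_pos: [494.8, 65.2, 106.5]
ee_rot: [-179.9, -0.0, 93.3]
force: [-0.2, -0.4, 0.0]
gripper_width: 91.1
gripper_force: 0.0
```

Request:
step_arm --plan '[0.13,0,1.76,0,0,0,0,0,1.76,0,0,0,0,0,1.76,0,0,0,0,0,1.76,0,0,0,0,0,1.76,0,0,0]'

```text
time_s: 3.03
ee_pos: [493.9, 69.4, 18.8]
ee_rot: [180.0, -0.0, 93.6]
force: [-0.9, -0.2, -0.2]
gripper_width: 90.8
gripper_force: 0.0
```

Request:
step_arm --plan '[0,0,0,0,0,0,0,0,0,0,0,0,0,0,0,0,0,0,0,0,0,0,0,0,0,0,0,0,0,0]' --hand 3.5 --newtons 7

```text
time_s: 3.45
ee_pos: [494.7, 68.2, 19.9]
ee_rot: [179.9, -0.0, 93.5]
force: [-0.7, 1.1, 0.4]
gripper_width: 60.3
gripper_force: 0.0
```

Request:
step_arm --plan '[0,0,0,0,0,0,0,0,0,0,0,0,0,0,0,0,0,0]'

```text
time_s: 3.7
ee_pos: [493.9, 68.0, 19.4]
ee_rot: [-180.0, -0.0, 93.5]
force: [-3.6, 1.4, 6.4]
gripper_width: 50.0
gripper_force: 7.0
```

```bash
cat > raise.py <<'E'
# raise.py Px Py heading n : tip up about pivot edge P (leading bottom edge, z=2), phi 0->90
from p import *
import sys
px,py,h,n=[float(x) for x in sys.argv[1:5]]; n=int(n)
P=np.array([px,py,2]); d=d_(h); c=start()
g0=c[0]-5*c[1].as_matrix()[:,2]; s0=(g0-P)@d; z0=g0[2]-2; lat=(g0-P)@np.array([-d[1],d[0],0])
print('s0,z0,lat',s0,z0,lat)
T=[]
for k in range(1,n+1):
    f=k/n; ph=np.radians(90*(f-np.sin(2*np.pi*f)/(2*np.pi)*.5)); D=np.degrees(ph)
    s=s0*np.cos(ph)+z0*np.sin(ph); z=-s0*np.sin(ph)+z0*np.cos(ph)
    z-=1.5*max(0,(D-40)/50)
    T.append(pose(P+d*s+[0,0,z]+lat*np.array([-d[1],d[0],0]),h,max(0,(D-48))))
c=rows(T,c);print(c[0])
E
python3 raise.py 502.7 -67.1 -86.48 25; python3 -c "
from h import *;s=sensors.state();print(s['qpos'],s['force'],s['ee_pos'],s['gripper_width'],s['gripper_force'])"
```

```text
s0,z0,lat -135.3615811544656 22.41531860739982 -0.5158516965589897
[-0.08, 0, -0.43, -0.001, 0, -0.001, -0.1, 0, -0.45, 0, 0, 0, -0.12, 0, -0.5, 0, 0, 0, -0.17, 0, -0.56, 0, 0, 0, -0.22, 0, -0.64, 0, 0, 0]
[-0.3, 0, -0.73, 0, 0, 0, -0.38, 0, -0.8, 0, 0, 0, -0.49, 0, -0.86, 0, 0, 0, -0.61, 0, -0.91, 0, 0, 0, -0.74, 0, -0.92, 0, 0, 0]
[-0.86, 0, -0.89, 0, 0, 0, -0.96, 0, -0.83, 0, 0, 0, -1.05, 0, -0.74, 0, 0, 0, -1.06, 0, -0.63, 0, 0.087, 0, -1.03, 0, -0.6, 0, 0.091, 0]
[-0.97, 0, -0.58, 0, 0.085, 0, -0.91, 0, -0.54, 0, 0.08, 0, -0.83, 0, -0.5, 0, 0.073, 0, -0.73, 0, -0.44, 0, 0.064, 0, -0.65, 0, -0.39, 0, 0.057, 0]
[-0.56, 0, -0.35, 0, 0.05, 0, -0.48, 0, -0.3, 0, 0.043, 0, -0.43, 0, -0.26, 0, 0.037, 0, -0.38, 0, -0.24, 0, 0.034, 0, -0.36, 0, -0.23, 0, 0.032, 0]
[503.31954568 -86.22000569 132.14232382]
[6.49817952e+00 2.49808560e+01 1.15023869e+02 4.08566834e-02
 4.00391576e+01 3.00988588e+00] [-3.56262572  1.36448114  6.35248431] [493.87026934  67.97638563  19.4153206 ] 49.9923845801142 6.990954503417015
```

Request:
step_arm --plan '[-0.08,0,-0.43,0,0,0,-0.1,0,-0.45,0,0,0,-0.12,0,-0.5,0,0,0,-0.17,0,-0.56,0,0,0,-0.22,0,-0.64,0,0,0]'

```text
time_s: 4.12
ee_pos: [494.7, 60.9, 45.1]
ee_rot: [-180.0, -0.0, 93.5]
force: [-0.6, -0.7, -3.6]
gripper_width: 49.9
gripper_force: 7.0
```

Request:
step_arm --plan '[-0.3,0,-0.73,0,0,0,-0.38,0,-0.8,0,0,0,-0.49,0,-0.86,0,0,0,-0.61,0,-0.91,0,0,0,-0.74,0,-0.92,0,0,0]'

```text
time_s: 4.53
ee_pos: [496.5, 35.4, 88.1]
ee_rot: [180.0, -0.0, 93.5]
force: [-0.4, 1.5, -3.3]
gripper_width: 50.0
gripper_force: 7.0
```

```bash
python3 -c "
from h import *
f=viewer.grab_frame('scene');i=f['img'][110:260,230:430,::-1]
cv2.imwrite('pics/b.png',cv2.resize(i,(800,600),interpolation=2))
s=sensors.state();print(s['qpos'],s['force'],s['ee_pos'],s['gripper_width'],s['gripper_force'])"
```

```text
[ 2.63582473e+00  1.92065360e+01  1.10881215e+02 -8.59128670e-02
  4.97010686e+01 -7.95723226e-01] [-0.37714314 -0.79743446 -2.45463257] [497.63510407  34.05321363  89.68928285] 49.664330887743894 7.000274062156677
```

View pics/b.png

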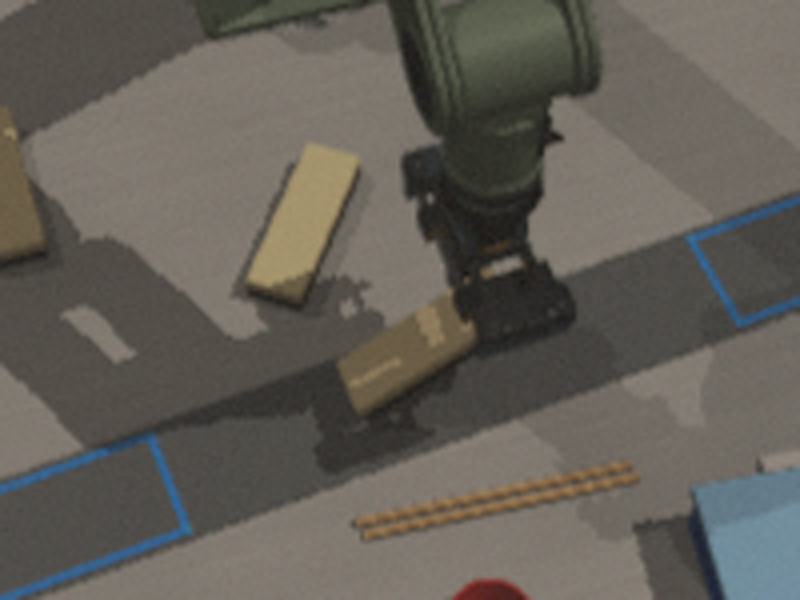

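The stone is pinched at its trailing end and tips up, its leading end (about 350,390 in the crop) still on the runner; the force fits half its weight. Continue.

Request:
step_arm --plan '[-0.86,0,-0.89,0,0,0,-0.96,0,-0.83,0,0,0,-1.05,0,-0.74,0,0,0,-1.06,0,-0.63,0,0.087,0,-1.03,0,-0.6,0,0.091,0]'

```text
time_s: 5.0
ee_pos: [499.7, -13.5, 125.0]
ee_rot: [179.8, -10.5, 93.7]
force: [-3.4, 2.6, 1.3]
gripper_width: 50.0
gripper_force: 7.0
```

Request:
step_arm --plan '[-0.97,0,-0.58,0,0.085,0,-0.91,0,-0.54,0,0.08,0,-0.83,0,-0.5,0,0.073,0,-0.73,0,-0.44,0,0.064,0,-0.65,0,-0.39,0,0.057,0]'

```text
time_s: 5.42
ee_pos: [502.7, -61.6, 136.1]
ee_rot: [179.8, -31.1, 93.6]
force: [-1.1, 2.1, 9.5]
gripper_width: 50.0
gripper_force: 7.0
```

Request:
step_arm --plan '[-0.56,0,-0.35,0,0.05,0,-0.48,0,-0.3,0,0.043,0,-0.43,0,-0.26,0,0.037,0,-0.38,0,-0.24,0,0.034,0,-0.36,0,-0.23,0,0.032,0]'

```text
time_s: 5.83
ee_pos: [504.2, -87.6, 134.4]
ee_rot: [179.7, -42.2, 93.6]
force: [-1.0, -0.4, 10.2]
gripper_width: 50.1
gripper_force: 7.0
```

Request:
step_arm --plan '[0,0,0,0,0,0,0,0,0,0,0,0]'

```text
time_s: 6.0
ee_pos: [504.2, -88.2, 133.3]
ee_rot: [179.8, -42.0, 93.6]
force: [-0.0, -0.8, 4.7]
gripper_width: 49.9
gripper_force: 7.0
```

```bash
python3 -c "
from h import *
f=viewer.grab_frame('scene');i=f['img'][110:260,230:430,::-1];g=viewer.grab_frame('top');j=g['img'][130:280,220:420,::-1]
cv2.imwrite('pics/c.png',np.hstack([cv2.resize(x,(400,300),interpolation=2) for x in(i,j)]))
s=sensors.state();print(s['qpos'],s['force'],s['ee_pos'],s['gripper_width'],s['gripper_force'])"
```

```text
[-31.46874513  29.48386601  99.70116897  33.91227912  79.96996633
 -49.94288463] [ 0.47625254 -1.7839162   5.51313557] [504.17074534 -87.90236913 133.30846019] 49.621077290156975 7.001711055636406
```

View pics/c.png

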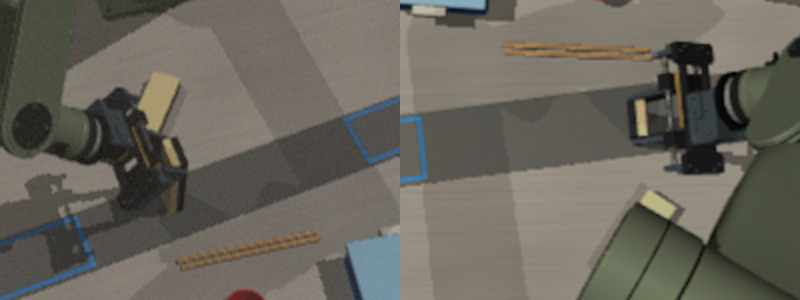

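```bash
python3 -c "
from h import *
f=viewer.grab_frame('scene');i=f['img'][165:225,285:365,::-1];g=viewer.grab_frame('top');j=g['img'][150:225,315:415,::-1]
cv2.imwrite('pics/d.png',np.hstack([cv2.resize(x,(400,300),interpolation=2) for x in(i,j)]))
def pr(f,P):
    M=rot(f['attitude']).as_matrix();q=M.T@(np.array(P)-f['position']);return q[:2]/q[2]*f['fx']+[f['cx'],f['cy']]
d=np.array([.061,-.998,0]);n=np.array([.998,.061,0]);P=np.array([502.7,-67.1,2])
for s in(0,25):
  for t in(-25,25):
    for z in(0,152):
      Q=P+s*d+t*n+[0,0,z];print(s,t,z,(pr(f,Q)-[285,165])*5,(pr(g,Q)-[315,150])*4+[400,0])
"
```

```text
0 -25 0 [164.78346814 181.10393572] [473.85685843 212.79927583]
0 -25 152 [159.43482609  61.30283961] [478.80834778 193.27643723]
0 25 0 [190.1308448  242.95386505] [468.07717775 148.84829887]
0 25 152 [186.95095264 126.74150407] [472.38771158 122.49769961]
25 -25 0 [129.63771446 192.43330011] [506.06027647 209.98714561]
25 -25 152 [121.18794505  73.27451735] [514.49693446 190.160888  ]
25 25 0 [154.53824214 254.61933411] [500.17747047 146.04796705]
25 25 152 [148.174219   139.10026529] [507.94968782 119.39662801]
```

View pics/d.png

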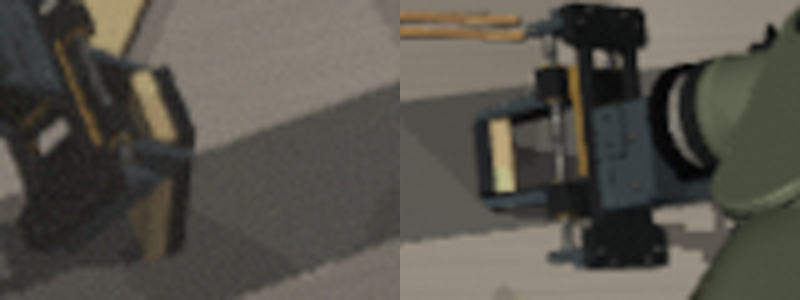

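Stone stands upright (top view: dark half cols 475–490, cream 490–513, as predicted 478–514). Release, swing the hand to lean back, re-pinch.

```bash
cat > regrasp.py <<'E'
# regrasp.py Cx Cy heading : from leaned forward pinch to leaned-back pinch 10 behind middle
from p import *
import sys
cx,cy,h=[float(x) for x in sys.argv[1:4]]; d=d_(h); C=np.array([cx,cy,2]); L=-35
c=start(); z=c[1].as_matrix()[:,2]
a=(c[0]-75*z,c[1])
G=C-10*d+[0,0,134]; f=pose(G,h,L); zz=f[1].as_matrix()[:,2]; b=(f[0]-75*zz,f[1])
m=pose(C+[0,0,235],h,5)
c=rows(lin(c,a,5),c);c=rows(lin(c,m,7)[:]+lin(m,b,8),c);c=rows(lin(b,f,5),c);print(f[0],f[1].as_euler('xyz',degrees=True))
E
python3 regrasp.py 503.5 -79.6 -86.48
```

```text
[0, 0, -1.5, 0, 0, 0, 0, 0, -1.5, 0, 0, 0, 0, 0, -1.5, 0, 0, 0, 0, 0, -1.5, 0, 0, 0, 0, 0, -1.5, 0, 0, 0]
[1.03, 0, 0.11, 0, -0.092, 0, 1.04, 0, 0, 0.001, -0.092, 0, 1.04, 0.01, -0.08, 0, -0.092, 0, 1.02, 0, -0.18, 0.001, -0.093, 0, 1.01, 0, -0.28, 0, -0.092, 0]
[0.97, 0, -0.36, 0.001, -0.092, 0, 0.94, 0, -0.46, 0, -0.092, 0.001, 0.57, 0, 0.54, 0, -0.087, 0, 0.62, 0, 0.48, 0, -0.087, 0, 0.67, 0, 0.43, 0, -0.088, 0]
[0.69, 0, 0.37, 0, -0.087, 0, 0.73, 0, 0.31, 0, -0.087, 0, 0.75, 0, 0.24, 0, -0.088, 0, 0.76, 0, 0.17, 0, -0.087, 0, 0.78, 0, 0.11, 0, -0.087, 0]
[0, 0, 1.5, 0, 0, 0, 0, 0, 1.5, 0, 0, 0, 0, 0, 1.5, 0, 0, 0, 0, 0, 1.5, 0, 0, 0, 0, 0, 1.5, 0, 0, 0]
[503.06210971 -72.48133744 131.90423978] [180.    35.    93.52]
```

Request:
step_arm --plan '[0,0,0,0,0,0,0,0,0,0,0,0,0,0,0,0,0,0,0,0,0,0,0,0]' --hand 7.6

```text
time_s: 6.53
ee_pos: [503.7, -86.6, 131.7]
ee_rot: [180.0, -42.0, 93.5]
force: [0.8, -0.2, -0.4]
gripper_width: 73.6
gripper_force: 0.0
```

Request:
step_arm --plan '[0,0,-1.5,0,0,0,0,0,-1.5,0,0,0,0,0,-1.5,0,0,0,0,0,-1.5,0,0,0,0,0,-1.5,0,0,0]'

```text
time_s: 6.95
ee_pos: [506.7, -136.8, 187.9]
ee_rot: [-180.0, -42.0, 93.5]
force: [0.5, 1.0, -0.2]
gripper_width: 75.9
gripper_force: 0.0
```

Request:
step_arm --plan '[1.03,0,0.11,0,-0.092,0,1.04,0,0,0.001,-0.092,0,1.04,0.01,-0.08,0,-0.092,0,1.02,0,-0.18,0.001,-0.093,0,1.01,0,-0.28,0,-0.092,0]'

```text
time_s: 7.37
ee_pos: [504.4, -94.5, 218.9]
ee_rot: [-180.0, -15.3, 93.5]
force: [0.4, 0.1, 0.8]
gripper_width: 75.7
gripper_force: 0.0
```

Request:
step_arm --plan '[0.97,0,-0.36,0.001,-0.092,0,0.94,0,-0.46,0,-0.092,0.001,0.57,0,0.54,0,-0.087,0,0.62,0,0.48,0,-0.087,0,0.67,0,0.43,0,-0.088,0]'

```text
time_s: 7.78
ee_pos: [502.3, -58.7, 216.8]
ee_rot: [-180.0, 10.2, 93.5]
force: [-0.5, -0.1, -0.6]
gripper_width: 76.3
gripper_force: 0.0
```

Request:
step_arm --plan '[0.69,0,0.37,0,-0.087,0,0.73,0,0.31,0,-0.087,0,0.75,0,0.24,0,-0.088,0,0.76,0,0.17,0,-0.087,0,0.78,0,0.11,0,-0.087,0]'

```text
time_s: 8.2
ee_pos: [500.3, -27.5, 192.3]
ee_rot: [-179.9, 35.2, 93.6]
force: [0.1, 0.7, -1.2]
gripper_width: 76.0
gripper_force: 0.0
```

Request:
step_arm --plan '[0,0,0,0,0,0,0,0,0,0,0,0]'

```text
time_s: 8.37
ee_pos: [499.9, -27.1, 191.0]
ee_rot: [-179.6, 34.9, 93.9]
force: [-0.4, 1.2, 1.2]
gripper_width: 76.0
gripper_force: 0.0
```

```bash
python3 -c "
from h import *
g=viewer.grab_frame('top');j=g['img'][140:240,300:433,::-1];f=viewer.grab_frame('scene');i=f['img'][140:240,270:403,::-1]
cv2.imwrite('pics/e.png',np.hstack([cv2.resize(x,(400,300),interpolation=2) for x in(i,j)]))
print(meas(cream,g,154,(503.5,-85),30,2)); 
s=sensors.state();print(s['qpos'],s['force'],s['ee_pos'],s['ee_rot'])"
```

```text
(array([ 506.91236877, -100.1692667 ]), [13.146047592163086, 49.60746765136719], np.float32(4.6354523))
[ 16.30000715  17.50067722 105.55045631 -36.33974605  70.15328695
  29.51791108] [ 0.66957615 -0.49330782  0.49766796] [500.46491385 -28.46695689 192.32161339] [-179.84476258   34.89174588   93.5736024 ]
```

View pics/e.png

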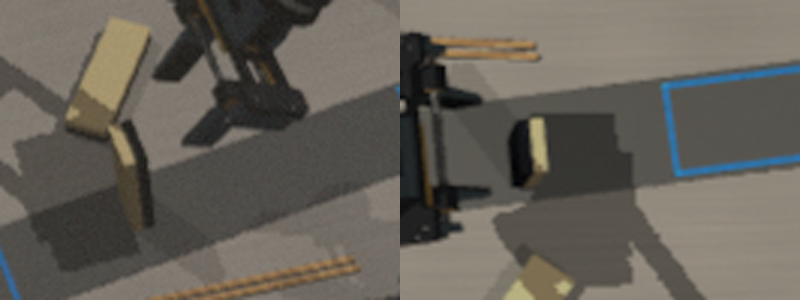

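Stone stands free; top view puts its top at about (506,-93), heading -85.4°, i.e. it stands ~12 mm further on than planned. Re-pinch there.

```bash
cat > approach.py <<'E'
# approach.py Cx Cy h h2: pinch leaned back, then twist to h2
from p import *
import sys
cx,cy,h,h2=[float(x) for x in sys.argv[1:5]]; C=np.array([cx,cy,2]); L=-35
q=lambda h: pose(C-10*d_(h)+[0,0,134],h,L)
f=q(h); b=(f[0]-75*f[1].as_matrix()[:,2],f[1])
c=start(); c=rows(lin(c,b,2)+lin(b,f,6)+[f,f],c); print(f[0])
n=4; c=rows([q(h+(h2-h)*k/n) for k in range(1,n+1)],c)
E
python3 approach.py 506.4 -92.6 -85.4 -80.8
```

```text
[-0.61, 0.05, 0.37, -0.006, -0.001, -0.007, -0.62, 0.05, 0.36, -0.007, -0.001, -0.008, 0, 0, 1.25, 0, 0, 0, 0, 0, 1.25, 0, 0, 0, 0, 0, 1.25, 0, 0, 0]
[0, 0, 1.25, 0, 0, 0, 0, 0, 1.25, 0, 0, 0, 0, 0, 1.25, 0, 0, 0, 0, 0, 0, 0, 0, 0, 0, 0, 0, 0, 0, 0]
[505.82801182 -85.4908556  131.90423978]
[0, -0.02, 0, -0.011, 0, -0.016, 0, -0.01, 0, -0.012, 0, -0.017, 0, -0.01, 0, -0.012, 0, -0.016, 0, -0.02, 0, -0.011, 0, -0.016]
```

Request:
step_arm --plan '[-0.61,0.05,0.37,-0.006,-0.001,-0.007,-0.62,0.05,0.36,-0.007,-0.001,-0.008,0,0,1.25,0,0,0,0,0,1.25,0,0,0,0,0,1.25,0,0,0]'

```text
time_s: 8.88
ee_pos: [503.9, -65.6, 162.8]
ee_rot: [179.9, 35.0, 94.5]
force: [-0.2, 0.5, -0.2]
gripper_width: 76.1
gripper_force: 0.0
```

Request:
step_arm --plan '[0,0,1.25,0,0,0,0,0,1.25,0,0,0,0,0,1.25,0,0,0,0,0,0,0,0,0,0,0,0,0,0,0]'

```text
time_s: 9.3
ee_pos: [505.2, -86.6, 131.9]
ee_rot: [-179.9, 35.1, 94.5]
force: [1.1, -0.5, 0.8]
gripper_width: 76.1
gripper_force: 0.0
```

Request:
step_arm --plan '[0,0,0,0,0,0,0,0,0,0,0,0,0,0,0,0,0,0,0,0,0,0,0,0,0,0,0,0,0,0]' --hand 3.5 --newtons 15

```text
time_s: 9.72
ee_pos: [505.6, -85.1, 131.9]
ee_rot: [-180.0, 35.1, 94.7]
force: [-1.1, -0.9, 1.0]
gripper_width: 50.5
gripper_force: 15.0
```

Request:
step_arm --plan '[0,-0.02,0,-0.011,0,-0.016,0,-0.01,0,-0.012,0,-0.017,0,-0.01,0,-0.012,0,-0.016,0,-0.02,0,-0.011,0,-0.016]'

```text
time_s: 10.05
ee_pos: [505.4, -85.2, 131.8]
ee_rot: [180.0, 35.1, 99.3]
force: [0.9, -0.9, 2.4]
gripper_width: 49.7
gripper_force: 15.0
```

Request:
step_arm --plan '[0,0,0,0,0,0,0,0,0,0,0,0]' --newtons 8

```text
time_s: 10.22
ee_pos: [505.2, -85.2, 131.8]
ee_rot: [180.0, 35.1, 99.2]
force: [0.0, -0.8, 3.5]
gripper_width: 49.7
gripper_force: 8.0
```

```bash
cat > lower.py <<'E'
# lower.py Px Py h n : let down about pivot P (leading foot edge, z=2)
from p import *
import sys
px,py,h,n=[float(x) for x in sys.argv[1:5]]; n=int(n)
P=np.array([px,py,2]); d=d_(h); nn=np.array([-d[1],d[0],0]); c=start()
g0=c[0]-5*c[1].as_matrix()[:,2]; s0=(g0-P)@d; z0=g0[2]-2; lat=(g0-P)@nn
print('s0,z0,lat',s0,z0,lat)
T=[]
for k in range(1,n+1):
    f=k/n; ph=np.radians(90*(f-np.sin(2*np.pi*f)/(2*np.pi)*.6)); D=np.degrees(ph)
    s=s0*np.cos(ph)+z0*np.sin(ph); z=-s0*np.sin(ph)+z0*np.cos(ph)-1.0*np.sin(2*ph)
    T.append(pose(P+d*s+[0,0,z]+lat*nn,h,min(0,-35+D)))
c=rows(T,c);print(c[0])
E
python3 -c "
from p import *;C=np.array([506.4,-92.6,2]);P=C+12.5*d_(-80.8);print(P)
s=sensors.state();print(s['force'],s['ee_pos'],s['ee_rot'],s['gripper_width'])"; python3 lower.py 508.4 -104.9 -80.8 25
```

```text
[ 508.39851485 -104.93920331    2.        ]
[ 0.04222928 -0.82361733  3.47640945] [505.15194413 -85.21800809 131.75545033] [179.98668219  35.06112915  99.23390358] 49.68031110907096
s0,z0,lat -22.820360075886367 133.84814835626796 -0.06235528579784777
[-0.29, 0, 0.16, 0.001, 0.027, 0, -0.33, 0, 0.17, 0, 0.027, 0, -0.37, 0, 0.2, 0, 0.033, 0, -0.45, 0, 0.24, 0, 0.039, 0, -0.54, 0, 0.29, 0, 0.047, 0]
[-0.65, 0, 0.35, -0.001, 0.055, 0, -0.75, 0, 0.42, 0, 0.066, 0, -0.85, 0, 0.47, 0, 0.074, 0, -0.96, 0, 0.53, 0, 0.083, 0, -1.03, 0, 0.59, 0, 0.09, 0.001]
[-1.11, 0, 0.61, 0, 0.071, 0, -1.17, 0, 0.67, 0, 0, 0, -1.12, 0, 0.79, 0, 0, 0, -1.01, 0, 0.88, 0, 0, 0, -0.89, 0, 0.94, 0, 0, 0]
[-0.76, 0, 0.95, 0, 0, 0, -0.61, 0, 0.94, 0, 0, 0, -0.49, 0, 0.87, 0, 0, 0, -0.37, 0, 0.8, 0, 0, 0, -0.27, 0, 0.69, 0, 0, 0]
[-0.2, 0, 0.6, 0, 0, 0, -0.14, 0, 0.5, 0, 0, 0, -0.1, 0, 0.42, 0, 0, 0, -0.08, 0, 0.36, 0, 0, 0, -0.06, 0, 0.34, 0, 0, 0]
[ 529.77032456 -236.9887837    19.81568648]
```

Request:
step_arm --plan '[-0.29,0,0.16,0.001,0.027,0,-0.33,0,0.17,0,0.027,0,-0.37,0,0.2,0,0.033,0,-0.45,0,0.24,0,0.039,0,-0.54,0,0.29,0,0.047,0]'

```text
time_s: 10.63
ee_pos: [508.6, -106.6, 131.9]
ee_rot: [-179.9, 24.9, 99.3]
force: [0.5, -0.8, -5.3]
gripper_width: 50.2
gripper_force: 8.0
```

Request:
step_arm --plan '[-0.65,0,0.35,-0.001,0.055,0,-0.75,0,0.42,0,0.066,0,-0.85,0,0.47,0,0.074,0,-0.96,0,0.53,0,0.083,0,-1.03,0,0.59,0,0.09,0.001]'

```text
time_s: 11.05
ee_pos: [515.5, -153.2, 121.6]
ee_rot: [-180.0, 3.7, 99.2]
force: [-1.3, 1.3, -5.6]
gripper_width: 50.4
gripper_force: 8.0
```

Request:
step_arm --plan '[-1.11,0,0.61,0,0.071,0,-1.17,0,0.67,0,0,0,-1.12,0,0.79,0,0,0,-1.01,0,0.88,0,0,0,-0.89,0,0.94,0,0,0]'

```text
time_s: 11.47
ee_pos: [524.7, -207.0, 83.3]
ee_rot: [-180.0, 0.1, 99.2]
force: [0.7, -0.6, -1.2]
gripper_width: 50.0
gripper_force: 8.0
```

```bash
python3 -c "
from h import *
g=viewer.grab_frame('top');j=g['img'][140:240,320:453,::-1];f=viewer.grab_frame('scene');i=f['img'][160:260,240:373,::-1]
cv2.imwrite('pics/f.png',np.hstack([cv2.resize(x,(400,300),interpolation=2) for x in(i,j)]))
s=sensors.state();print(s['qpos'],s['force'],s['ee_pos'],s['ee_rot'])"
```

```text
[-2.26825356e+01  2.48152742e+01  1.02619161e+02 -7.54924216e-02
  5.26762053e+01 -3.17775910e+01] [-0.2233008  -0.35446689 -2.74981906] [ 524.27162371 -207.02108872   82.31047313] [-1.79874356e+02 -7.31943922e-03  9.91408779e+01]
```

View pics/f.png

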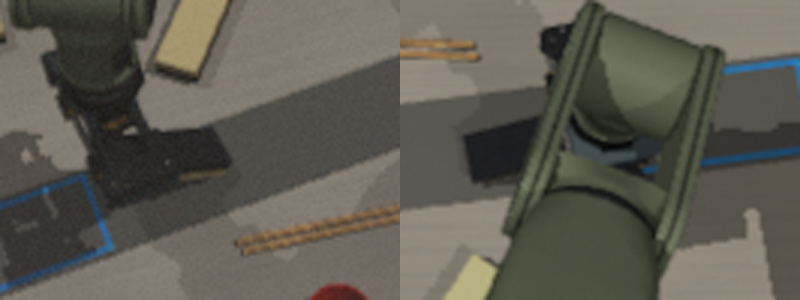

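Dark face now up, leading end coming down, foot on the runner. Let it down the rest.

Request:
step_arm --plan '[-0.76,0,0.95,0,0,0,-0.61,0,0.94,0,0,0,-0.49,0,0.87,0,0,0,-0.37,0,0.8,0,0,0,-0.27,0,0.69,0,0,0]'

```text
time_s: 11.98
ee_pos: [528.2, -231.2, 40.4]
ee_rot: [-179.9, -0.1, 99.1]
force: [-1.4, 1.6, -2.2]
gripper_width: 50.0
gripper_force: 8.0
```

Request:
step_arm --plan '[-0.2,0,0.6,0,0,0,-0.14,0,0.5,0,0,0,-0.1,0,0.42,0,0,0,-0.08,0,0.36,0,0,0,-0.06,0,0.34,0,0,0]'

```text
time_s: 12.4
ee_pos: [529.3, -237.1, 19.3]
ee_rot: [-180.0, -0.0, 99.2]
force: [-1.2, 1.0, -2.1]
gripper_width: 49.9
gripper_force: 8.0
```

Request:
step_arm --plan '[0,0,0.05,0,0,0,0,0,0,0,0,0]'

```text
time_s: 12.57
ee_pos: [529.4, -237.2, 18.9]
ee_rot: [-180.0, 0.0, 99.2]
force: [-0.3, 0.9, -4.2]
gripper_width: 49.7
gripper_force: 8.0
```

Request:
step_arm --plan '[0,0,0,0,0,0,0,0,0,0,0,0,0,0,0,0,0,0,0,0,0,0,0,0]' --hand 8.6

```text
time_s: 12.9
ee_pos: [530.0, -237.3, 19.7]
ee_rot: [179.9, 0.1, 99.1]
force: [-0.6, -0.1, -0.2]
gripper_width: 73.9
gripper_force: 0.0
```

Request:
step_arm --plan '[0,0,-2,0,0,0,0,0,-3,0,0,0,1.5,0,-2,0,0,0,3.5,0,0,0,0,0,3.5,0,0,0,0,0]'

```text
time_s: 13.32
ee_pos: [517.3, -153.5, 91.0]
ee_rot: [179.7, 0.1, 99.0]
force: [0.0, 0.9, 0.5]
gripper_width: 86.1
gripper_force: 0.0
```

Request:
step_arm --plan '[3,0,0,0,0,0,0,0,0,0,0,0]'

```text
time_s: 13.48
ee_pos: [509.6, -119.3, 89.4]
ee_rot: [-179.9, -0.1, 99.3]
force: [-0.5, -0.0, 0.4]
gripper_width: 86.2
gripper_force: 0.0
```

```bash
python3 -c "
from h import *
g=viewer.grab_frame('top');j=g['img'][140:240,320:453,::-1];f=viewer.grab_frame('scene');i=f['img'][160:260,240:373,::-1]
cv2.imwrite('pics/g.png',np.hstack([cv2.resize(x,(400,300),interpolation=2) for x in(i,j)]))
for k in('end_left','end_right','stone'):
  for n,F in(('top',g),('scene',f)):
    for d in viewer.pinpoint(k,F)[:5]: print(k,n,round(d['score'],2),d['location'],onz(F,d['location'],27 if k=='stone' else 14.5)[:2])
s=sensors.state();print(s['qpos'],s['force'],s['ee_pos'],s['ee_rot'])"
```

```text
end_left top 0.94 [465.1, 209.1] [ 447.89166939 -470.28160108]
end_left top 0.65 [395.7, 182.2] [ 536.45094798 -261.65266086]
end_left top 0.63 [417.6, 259.1] [ 299.880185   -318.28552631]
end_left scene 0.92 [275.7, 231.4] [ 551.84891189 -231.12454243]
end_left scene 0.76 [231.5, 176.5] [ 305.37660221 -327.13939518]
end_left scene 0.76 [195.7, 224.4] [ 452.34468181 -473.24341981]
end_left scene 0.61 [313.8, 146.0] [263.86109055 -21.95517941]
end_right top 0.74 [471.4, 259.2] [ 295.39247799 -480.97516932]
end_right top 0.64 [418.8, 312.4] [ 141.20132427 -314.66681108]
end_right top 0.55 [422.8, 178.4] [ 546.01864055 -345.48830331]
end_right scene 0.87 [184.9, 184.1] [ 289.56686341 -484.4867484 ]
end_right scene 0.79 [223.7, 137.8] [ 135.16585081 -322.47961877]
end_right scene 0.57 [308.5, 210.6] [ 509.46538114 -109.91798803]
stone top 0.81 [470.2, 235.3] [ 367.39243392 -477.69226799]
stone top 0.7 [419.4, 285.8] [ 220.86541558 -317.69936164]
stone scene 0.91 [288.3, 218.1] [ 523.54920296 -181.15622748]
stone scene 0.8 [191.2, 205.9] [ 387.6747673  -474.90068886]
stone scene 0.73 [228.2, 160.7] [ 246.70283017 -325.09294236]
stone scene 0.58 [303.8, 165.5] [341.78515606 -79.54938559]
[-1.49291680e+01  2.14709461e+01  1.07233170e+02 -3.51415291e-03
  5.13025563e+01 -2.39797859e+01] [0.38202021 0.17223946 0.36409062] [ 511.4373987  -124.47599445   88.95375367] [-1.79992789e+02 -2.05983037e-04  9.90528152e+01]
```

View pics/g.png

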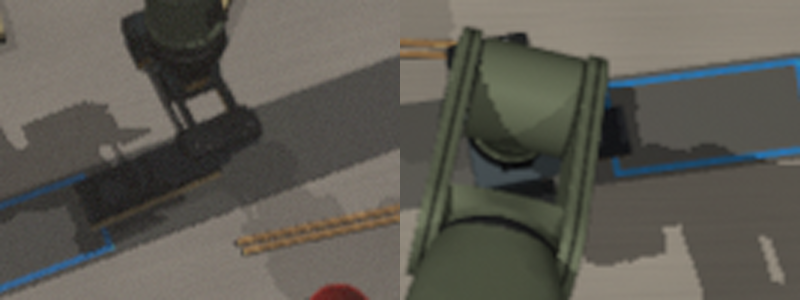

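Dark face up, stone lies with its leading end just inside the bay (top crop about 630,130). I'll pinch the trailing end, draw it back ~2 cm so the next turn ends in mid-bay.

Request:
step_arm --plan '[-0.19,0.1,1.4,0,0,0,0,0,1.4,0,0,0,0,0,1.4,0,0,0,0,0,1.4,0,0,0,0,0,1.4,0,0,0]'

```text
time_s: 14.3
ee_pos: [512.6, -125.9, 18.3]
ee_rot: [-180.0, -0.0, 99.1]
force: [0.1, 0.3, 0.1]
gripper_width: 85.8
gripper_force: 0.0
```

Request:
step_arm --plan '[0,0,0,0,0,0,0,0,0,0,0,0,0,0,0,0,0,0,0,0,0,0,0,0,0,0,0,0,0,0]' --hand 3.5 --newtons 20

```text
time_s: 14.72
ee_pos: [512.7, -125.4, 19.7]
ee_rot: [180.0, 0.0, 99.1]
force: [-0.4, 1.0, -0.3]
gripper_width: 55.6
gripper_force: 0.0
```

Request:
step_arm --plan '[0.3,0,-0.1,0,0,0,0.6,0,0,0,0,0,0.7,0,0,0,0,0,0.5,0,0,0,0,0,0.1,0,0.1,0,0,0]'

```text
time_s: 15.13
ee_pos: [509.0, -103.1, 20.2]
ee_rot: [-180.0, 0.1, 99.2]
force: [-4.9, -5.3, 17.1]
gripper_width: 49.9
gripper_force: 20.0
```

Request:
step_arm --plan '[0,0,0,0,0,0,0,0,0,0,0,0]' --newtons 7

```text
time_s: 15.3
ee_pos: [509.0, -103.0, 20.1]
ee_rot: [180.0, 0.0, 99.2]
force: [-2.6, -1.3, 6.2]
gripper_width: 50.2
gripper_force: 7.0
```

```bash
python3 -c "
from h import *
g=viewer.grab_frame('top');f=viewer.grab_frame('scene')
o=[]
for F in(f,g):
    im,m=rect(blue,F,27,(525,-200),100,4); o.append(cv2.resize(im[:,:,::-1],(400,400)))
    for k in('end_left','end_right','stone'):
        for d in viewer.pinpoint(k,F):
            w=onz(F,d['location'],27 if k=='stone' else 14.5)
            if 480<w[0]<570 and -300<w[1]<-80: print(k,d['score'],w[:2])
cv2.imwrite('pics/i.png',np.hstack(o))
s=sensors.state();print(s['force'],s['ee_pos'],s['ee_rot'],s['gripper_width'])"
```

```text
end_left 0.87 [ 542.28063975 -225.82583601]
end_left 0.17 [513.01095485 -86.61654553]
end_right 0.93 [514.1145696  -90.70124004]
stone 0.85 [ 511.31292617 -158.56085082]
end_left 0.57 [ 536.24049788 -246.25514076]
[-1.67503781 -0.80276185  6.75676214] [ 509.00736796 -103.06800676   20.12255044] [ 1.79989055e+02 -7.61006189e-04  9.91518774e+01] 50.22618436214564
```

View pics/i.png

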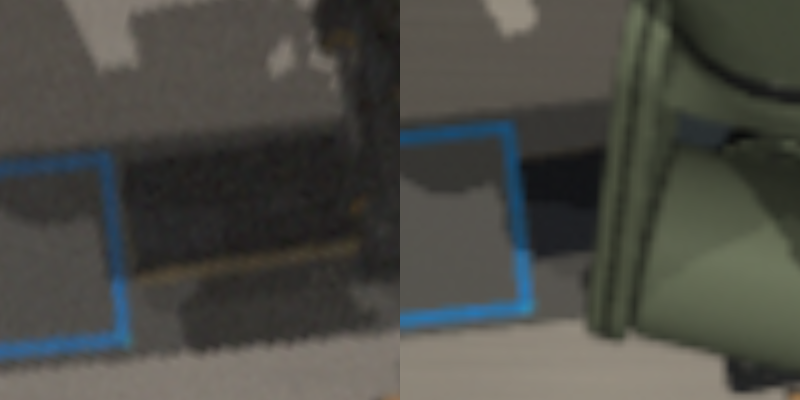

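```bash
sed -i 's/max(0,(D-48))/max(0,(D-48)*1.1)/' raise.py; python3 raise.py 529 -237.3 -80.8 25
```

```text
s0,z0,lat -135.70164860580496 23.122550350912903 1.724763180862709
[-0.08, 0, -0.43, 0, 0, -0.001, -0.1, 0, -0.45, 0, 0, 0, -0.13, 0, -0.5, 0, 0, 0, -0.17, 0, -0.57, 0, 0, 0, -0.23, 0, -0.64, 0, 0, 0]
[-0.3, 0, -0.72, 0, 0, 0, -0.39, 0, -0.81, 0, 0, 0, -0.49, 0, -0.86, 0, 0, 0, -0.62, 0, -0.91, 0, 0, 0, -0.74, 0, -0.91, 0, 0, 0]
[-0.87, 0, -0.9, 0, 0, 0, -0.97, 0, -0.82, 0, 0, 0, -1.06, 0, -0.74, 0, 0, 0, -1.06, 0, -0.62, 0, 0.097, 0, -1.02, 0, -0.62, 0, 0.099, 0]
[-0.97, 0, -0.59, 0, 0.094, 0, -0.9, 0, -0.56, 0, 0.088, 0, -0.8, 0, -0.53, 0, 0.08, 0, -0.72, 0, -0.47, 0, 0.071, 0, -0.63, 0, -0.43, 0, 0.063, 0]
[-0.54, 0, -0.37, 0, 0.054, 0, -0.47, 0, -0.33, 0, 0.047, 0, -0.41, 0, -0.29, 0, 0.041, 0, -0.36, 0, -0.26, 0, 0.037, 0, -0.34, 0, -0.25, 0, 0.035, 0]
[ 533.81807557 -256.23814518  132.74964392]
```

Request:
step_arm --plan '[-0.08,0,-0.43,0,0,0,-0.1,0,-0.45,0,0,0,-0.13,0,-0.5,0,0,0,-0.17,0,-0.57,0,0,0,-0.23,0,-0.64,0,0,0]'

```text
time_s: 16.12
ee_pos: [509.7, -110.2, 45.2]
ee_rot: [-179.9, -0.1, 99.1]
force: [-0.6, 1.0, -3.9]
gripper_width: 49.8
gripper_force: 7.0
```

Request:
step_arm --plan '[-0.3,0,-0.72,0,0,0,-0.39,0,-0.81,0,0,0,-0.49,0,-0.86,0,0,0,-0.62,0,-0.91,0,0,0,-0.74,0,-0.91,0,0,0]'

```text
time_s: 16.53
ee_pos: [514.3, -136.1, 88.2]
ee_rot: [180.0, -0.0, 99.1]
force: [-0.3, 1.6, -2.4]
gripper_width: 49.8
gripper_force: 7.0
```

Request:
step_arm --plan '[-0.87,0,-0.9,0,0,0,-0.97,0,-0.82,0,0,0,-1.06,0,-0.74,0,0,0,-1.06,0,-0.62,0,0.097,0,-1.02,0,-0.62,0,0.099,0]'

```text
time_s: 16.95
ee_pos: [522.6, -185.0, 125.6]
ee_rot: [179.9, -11.5, 99.3]
force: [-2.4, 1.3, 1.5]
gripper_width: 49.6
gripper_force: 7.0
```

Request:
step_arm --plan '[-0.97,0,-0.59,0,0.094,0,-0.9,0,-0.56,0,0.088,0,-0.8,0,-0.53,0,0.08,0,-0.72,0,-0.47,0,0.071,0,-0.63,0,-0.43,0,0.063,0]'

```text
time_s: 17.37
ee_pos: [530.1, -233.3, 136.2]
ee_rot: [179.8, -34.1, 99.2]
force: [-1.3, 1.2, 8.1]
gripper_width: 49.9
gripper_force: 7.0
```

Request:
step_arm --plan '[-0.54,0,-0.37,0,0.054,0,-0.47,0,-0.33,0,0.047,0,-0.41,0,-0.29,0,0.041,0,-0.36,0,-0.26,0,0.037,0,-0.34,0,-0.25,0,0.035,0]'

```text
time_s: 17.78
ee_pos: [534.2, -258.8, 134.2]
ee_rot: [179.7, -46.2, 99.3]
force: [-0.1, -1.2, 8.0]
gripper_width: 50.0
gripper_force: 7.0
```

Request:
step_arm --plan '[0,0,0,0,0,0,0,0,0,0,0,0]'

```text
time_s: 17.95
ee_pos: [534.2, -259.3, 132.7]
ee_rot: [179.8, -46.1, 99.2]
force: [0.4, -0.8, 3.4]
gripper_width: 49.9
gripper_force: 7.0
```

```bash
python3 -c "
from h import *
g=viewer.grab_frame('top');f=viewer.grab_frame('scene')
o=[cv2.resize(x[:,:,::-1],(400,300),interpolation=2) for x in(f['img'][175:250,240:340],g['img'][140:215,350:450])]
cv2.imwrite('pics/j.png',np.hstack(o))
def pr(f,P):
    M=rot(f['attitude']).as_matrix();q=M.T@(np.array(P)-f['position']);return q[:2]/q[2]*f['fx']+[f['cx'],f['cy']]
d=np.array([.16,-.987,0]);n=np.array([.987,.16,0]);P=np.array([529,-237.3,2])
for s in(0,25):
  for t in(-25,25):
    for z in(0,152):
      Q=P+s*d+t*n+[0,0,z];print(s,t,z,((pr(f,Q)-[240,175])*4).round(),((pr(g,Q)-[350,140])*4+[400,0]).round())
s=sensors.state();print(s['force'],s['ee_pos'],s['ee_rot'],s['gripper_width'])"
```

```text
0 -25 0 [119. 185.] [556. 213.]
0 -25 152 [97. 94.] [585. 189.]
0 25 0 [142. 235.] [543. 150.]
0 25 152 [122. 147.] [570. 119.]
25 -25 0 [ 90. 197.] [588. 207.]
25 -25 152 [ 66. 107.] [620. 182.]
25 25 0 [114. 247.] [575. 144.]
25 25 152 [ 91. 160.] [605. 113.]
[ 0.40991708 -1.82722649  4.67534225] [ 534.15302811 -258.58102806  132.73487197] [179.79390286 -46.04671619  99.2240862 ] 50.0519035457841
```

View pics/j.png

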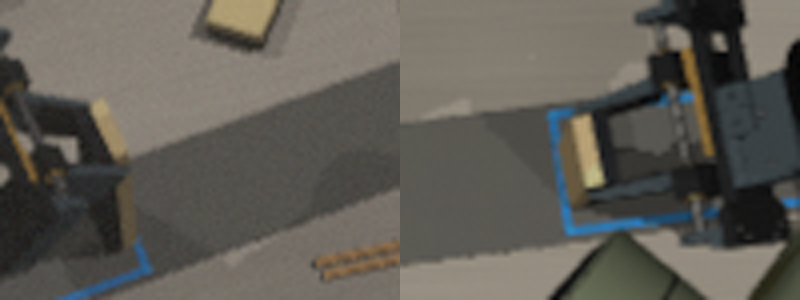

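Upright again inside the bay's near end (top view: cream strip cols 575–605, as predicted). Release and swing over.

```bash
python3 regrasp.py 531 -251 -80.8
```

```text
[0, 0, -1.5, 0, 0, 0, 0, 0, -1.5, 0, 0, 0, 0, 0, -1.5, 0, 0, 0, 0, 0, -1.5, 0, 0, 0, 0, 0, -1.5, 0, 0, 0]
[1.1, -0.02, 0.17, 0, -0.102, 0, 1.12, -0.03, 0.06, 0.001, -0.103, 0, 1.12, -0.02, -0.05, 0, -0.102, 0, 1.1, -0.03, -0.17, 0.001, -0.102, -0.001, 1.09, -0.02, -0.28, 0, -0.103, 0]
[1.04, -0.02, -0.39, 0.001, -0.102, 0, 1.01, -0.02, -0.49, 0, -0.102, 0, 0.57, -0.01, 0.53, 0, -0.088, 0, 0.63, 0, 0.48, 0, -0.087, 0, 0.66, 0, 0.43, 0, -0.087, 0]
[0.69, 0, 0.37, 0, -0.087, 0, 0.73, 0, 0.31, 0, -0.088, 0, 0.75, 0, 0.24, 0, -0.087, 0, 0.76, 0, 0.17, 0, -0.087, 0, 0.79, 0, 0.11, 0, -0.088, 0]
[0, 0, 1.5, 0, 0, 0, 0, 0, 1.5, 0, 0, 0, 0, 0, 1.5, 0, 0, 0, 0, 0, 1.5, 0, 0, 0, 0, 0, 1.5, 0, 0, 0]
[ 529.85970853 -243.95962785  131.90423978] [180.   35.   99.2]
```

Request:
step_arm --plan '[0,0,0,0,0,0,0,0,0,0,0,0,0,0,0,0,0,0,0,0,0,0,0,0]' --hand 7.6

```text
time_s: 18.38
ee_pos: [533.5, -256.7, 131.4]
ee_rot: [-179.9, -46.2, 99.1]
force: [-0.1, -0.0, 0.3]
gripper_width: 73.4
gripper_force: 0.0
```

Request:
step_arm --plan '[0,0,-1.5,0,0,0,0,0,-1.5,0,0,0,0,0,-1.5,0,0,0,0,0,-1.5,0,0,0,0,0,-1.5,0,0,0]'

```text
time_s: 18.8
ee_pos: [542.2, -310.4, 183.8]
ee_rot: [-179.9, -46.2, 99.1]
force: [0.6, 0.8, 0.3]
gripper_width: 75.8
gripper_force: 0.0
```

Request:
step_arm --plan '[1.1,-0.02,0.17,0,-0.102,0,1.12,-0.03,0.06,0,-0.102,0,1.12,-0.02,-0.05,0,-0.102,0,1.1,-0.03,-0.17,0.001,-0.102,0,1.09,-0.02,-0.28,0,-0.102,0]'

```text
time_s: 19.22
ee_pos: [533.9, -266.4, 218.1]
ee_rot: [-180.0, -16.7, 99.1]
force: [0.4, 0.6, -0.2]
gripper_width: 76.1
gripper_force: 0.0
```

Request:
step_arm --plan '[1.04,-0.02,-0.39,0.001,-0.102,0,1.01,-0.02,-0.49,0,-0.102,0,0.57,-0.01,0.53,0,-0.088,0,0.63,0,0.48,0,-0.087,0,0.66,0,0.43,0,-0.087,0]'

```text
time_s: 19.63
ee_pos: [527.7, -229.9, 217.5]
ee_rot: [180.0, 10.0, 99.2]
force: [0.1, -0.0, 0.2]
gripper_width: 75.8
gripper_force: 0.0
```

Request:
step_arm --plan '[0.69,0,0.37,0,-0.087,0,0.73,0,0.31,0,-0.088,0,0.75,0,0.24,0,-0.087,0,0.76,0,0.17,0,-0.087,0,0.79,0,0.11,0,-0.088,0]'

```text
time_s: 20.05
ee_pos: [522.7, -199.0, 193.2]
ee_rot: [180.0, 35.0, 99.2]
force: [0.4, -0.1, -0.4]
gripper_width: 75.8
gripper_force: 0.0
```

Request:
step_arm --plan '[0,0,0,0,0,0,0,0,0,0,0,0]'

```text
time_s: 20.22
ee_pos: [522.4, -198.4, 191.8]
ee_rot: [-179.7, 34.7, 99.5]
force: [-0.2, -0.3, 0.1]
gripper_width: 75.9
gripper_force: 0.0
```

```bash
python3 -c "
from h import *
g=viewer.grab_frame('top');save(g,'top_k.png')
print(meas(cream,g,154,(531,-250),40,2))
bright=lambda a:(a[...,0]-a[...,2]>28)&(a[...,0]>165)
print(meas(bright,g,154,(531,-250),40,2))
im,m=rect(cream,g,154,(531,-250),40,1)
for r in(25,40,55): print(r,[(tuple(int(v) for v in im[r,c])) for c in range(10,70,3)])
s=sensors.state();print(s['force'],s['ee_pos'],s['ee_rot'])"
```

```text
(array([ 533.93243027, -249.09459686]), [9.206342697143555, 44.223323822021484], np.float32(9.462326))Traceback (most recent call last):
  File "<string>", line 6, in <module>
    print(meas(bright,g,154,(531,-250),40,2))
          ~~~~^^^^^^^^^^^^^^^^^^^^^^^^^^^^^^
  File "h.py", line 33, in meas
    im,m=rect(mask_fn,f,z,c,half,px); m=biggest(m)
                                        ~~~~~~~^^^
  File "h.py", line 31, in biggest
    n,l,s,c=cv2.connectedComponentsWithStats(m); k=1+np.argmax(s[1:,4]); return (l==k).astype('u1')
                                                     ~~~~~~~~~^^^^^^^^^
    return _wrapfunc(a, 'argmax', axis=axis, out=out, **kwds)
    return bound(*args, **kwds)
ValueError: attempt to get argmax of an empty sequence
```

```bash
python3 -c "
from h import *
g=viewer.grab_frame('top')
im,m=rect(cream,g,154,(534,-250),40,1)
for r in(30,40,50): print(r,[(c-290,int(im[r,c,0]),int(im[r,c,0])-int(im[r,c,2])) for c in range(6,70,3)])
lo=lambda a:(a[...,0]-a[...,2]>20)
print(meas(lo,g,154,(534,-250),40,2))
"
```

```text
30 [(-284, 54, 4), (-281, 54, 4), (-278, 54, 5), (-275, 54, 4), (-272, 53, 4), (-269, 46, 2), (-266, 36, -1), (-263, 29, -3), (-260, 23, -3), (-257, 49, 12), (-254, 120, 39), (-251, 154, 50), (-248, 134, 47), (-245, 115, 41), (-242, 101, 37), (-239, 100, 38), (-236, 102, 38), (-233, 82, 32), (-230, 62, 24), (-227, 84, 23), (-224, 76, -23), (-221, 58, -53)]
40 [(-284, 53, 4), (-281, 54, 5), (-278, 53, 4), (-275, 54, 4), (-272, 54, 4), (-269, 51, 3), (-266, 42, 0), (-263, 34, -2), (-260, 28, -4), (-257, 32, 3), (-254, 78, 26), (-251, 124, 43), (-248, 132, 46), (-245, 125, 45), (-242, 117, 44), (-239, 104, 39), (-236, 86, 33), (-233, 65, 26), (-230, 59, 24), (-227, 67, 26), (-224, 82, 8), (-221, 66, -46)]
50 [(-284, 53, 5), (-281, 54, 4), (-278, 53, 3), (-275, 54, 4), (-272, 54, 4), (-269, 53, 4), (-266, 48, 3), (-263, 36, -1), (-260, 31, -3), (-257, 24, -3), (-254, 49, 13), (-251, 101, 35), (-248, 126, 46), (-245, 124, 45), (-242, 121, 44), (-239, 93, 35), (-236, 64, 25), (-233, 59, 24), (-230, 61, 22), (-227, 64, 1), (-224, 56, -55), (-221, 45, -93)]
(array([ 525.80653763, -240.70055389]), [30.301931381225586, 60.31724548339844], np.float32(9.1623535))
```

View pics/top_k.png

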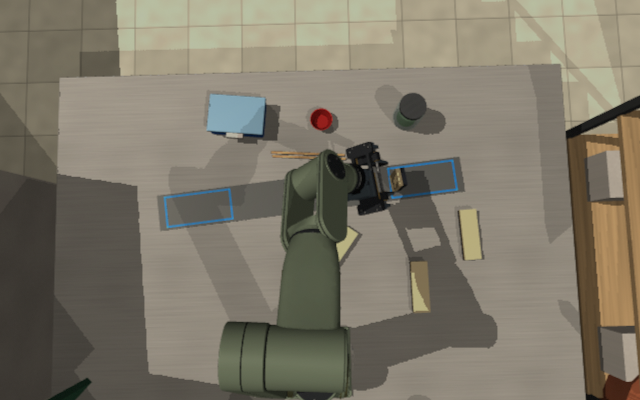

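The last picture shows the stone standing in the near end of the right bay (about 397,180) with jar, lunchbox, case and chopsticks undisturbed. Re-pinch, twist slightly to the runner's line, and let down with a bit more foot pressure.

```bash
sed -i 's/-1.0\*np.sin(2\*ph)/-2.2*np.sin(2*ph)-.8*(1-D\/90)*min(1,k\/3)/' lower.py; python3 approach.py 533 -252.7 -80.5 -82
```

```text
[-0.14, 0.05, 0.09, -0.002, -0.002, -0.002, -0.14, 0.04, 0.1, -0.002, -0.003, -0.002, 0, 0, 1.25, 0, 0, 0, 0, 0, 1.25, 0, 0, 0, 0, 0, 1.25, 0, 0, 0]
[0, 0, 1.25, 0, 0, 0, 0, 0, 1.25, 0, 0, 0, 0, 0, 1.25, 0, 0, 0, 0, 0, 0, 0, 0, 0, 0, 0, 0, 0, 0, 0]
[ 531.82286103 -245.66569489  131.90423978]
[0, 0.01, 0, 0.004, 0, 0.005, 0, 0, 0, 0.003, 0, 0.005, 0, 0.01, 0, 0.004, 0, 0.006, 0, 0, 0, 0.004, 0, 0.005]
```

Request:
step_arm --plan '[-0.14,0.05,0.09,-0.002,-0.002,-0.002,-0.14,0.04,0.1,-0.002,-0.003,-0.002,0,0,1.25,0,0,0,0,0,1.25,0,0,0,0,0,1.25,0,0,0]'

```text
time_s: 20.73
ee_pos: [527.9, -225.4, 162.2]
ee_rot: [180.0, 35.1, 99.4]
force: [-0.8, 0.6, 0.6]
gripper_width: 76.4
gripper_force: 0.0
```

Request:
step_arm --plan '[0,0,1.25,0,0,0,0,0,1.25,0,0,0,0,0,1.25,0,0,0,0,0,0,0,0,0,0,0,0,0,0,0]'

```text
time_s: 21.15
ee_pos: [530.7, -245.9, 130.3]
ee_rot: [-179.8, 35.0, 99.6]
force: [-0.0, -0.6, 0.5]
gripper_width: 76.2
gripper_force: 0.0
```

Request:
step_arm --plan '[0,0,0,0,0,0,0,0,0,0,0,0,0,0,0,0,0,0,0,0,0,0,0,0,0,0,0,0,0,0]' --hand 3.5 --newtons 15

```text
time_s: 21.57
ee_pos: [531.6, -245.1, 131.7]
ee_rot: [180.0, 35.1, 99.5]
force: [0.9, -0.1, -0.6]
gripper_width: 49.8
gripper_force: 15.0
```

Request:
step_arm --plan '[0,0.01,0,0.004,0,0.005,0,0,0,0.003,0,0.005,0,0.01,0,0.004,0,0.006,0,0,0,0.004,0,0.005]'

```text
time_s: 21.9
ee_pos: [531.8, -245.4, 131.7]
ee_rot: [-180.0, 35.1, 98.0]
force: [1.4, -0.2, 1.7]
gripper_width: 50.1
gripper_force: 15.0
```

Request:
step_arm --plan '[0,0,0,0,0,0,0,0,0,0,0,0]' --newtons 8

```text
time_s: 22.07
ee_pos: [531.8, -245.4, 131.6]
ee_rot: [-180.0, 35.1, 98.1]
force: [1.9, -0.2, 3.5]
gripper_width: 49.5
gripper_force: 8.0
```

```bash
python3 lower.py 534.7 -265.1 -82 25
```

```text
s0,z0,lat -22.738879202237086 133.7301901042186 -0.10675320066698779
[-0.28, 0, 0.18, 0, 0.027, 0.001, -0.3, 0, 0.2, 0, 0.028, 0, -0.36, 0, 0.23, 0, 0.032, 0, -0.44, 0, 0.25, 0, 0.039, 0, -0.54, 0, 0.3, 0, 0.047, 0]
[-0.64, 0, 0.36, 0, 0.056, 0, -0.74, 0, 0.42, 0, 0.065, 0, -0.85, 0, 0.48, 0, 0.075, 0, -0.95, 0, 0.55, 0, 0.083, 0, -1.04, 0, 0.58, 0, 0.09, 0]
[-1.11, 0, 0.62, 0, 0.07, 0, -1.17, 0, 0.67, 0, 0, 0, -1.11, 0, 0.79, 0, 0, 0, -1.01, 0, 0.87, 0, 0, 0, -0.89, 0, 0.92, 0, 0, 0]
[-0.76, 0, 0.94, 0, 0, 0, -0.61, 0, 0.92, 0, 0, 0, -0.48, 0, 0.85, 0, 0, 0, -0.37, 0, 0.78, 0, 0, 0, -0.27, 0, 0.68, 0, 0, 0]
[-0.2, 0, 0.58, 0, 0, 0, -0.14, 0, 0.49, 0, 0, 0, -0.1, 0, 0.41, 0, 0, 0, -0.08, 0, 0.36, 0, 0, 0, -0.06, 0, 0.33, 0, 0, 0]
[ 553.1675916  -397.52277055   19.70201662]
```

Request:
step_arm --plan '[-0.28,0,0.23,0,0.027,0,-0.3,0,0.22,0,0.028,0,-0.36,0,0.23,0,0.032,0,-0.44,0,0.25,0,0.039,0,-0.54,0,0.3,0,0.047,0]'

```text
time_s: 22.48
ee_pos: [535.5, -268.3, 132.5]
ee_rot: [179.9, 25.2, 98.1]
force: [-0.6, 0.6, 7.2]
gripper_width: 49.9
gripper_force: 8.0
```

Request:
step_arm --plan '[-0.64,0,0.36,0,0.056,0,-0.74,0,0.42,0,0.065,0,-0.85,0,0.48,0,0.075,0,-0.95,0,0.55,0,0.083,0,-1.04,0,0.58,0,0.09,0]'

```text
time_s: 22.9
ee_pos: [542.1, -316.0, 122.4]
ee_rot: [179.8, 4.0, 98.1]
force: [-0.4, -2.8, 4.2]
gripper_width: 50.2
gripper_force: 8.0
```

Request:
step_arm --plan '[-1.11,0,0.62,0,0.07,0,-1.17,0,0.67,0,0,0,-1.11,0,0.79,0,0,0,-1.01,0,0.87,0,0,0,-0.89,0,0.92,0,0,0]'

```text
time_s: 23.32
ee_pos: [548.4, -366.9, 80.5]
ee_rot: [-179.9, -0.1, 98.0]
force: [2.1, -0.6, -1.7]
gripper_width: 50.1
gripper_force: 8.0
```

Request:
step_arm --plan '[-0.76,0,0.94,0,0,0,-0.61,0,0.92,0,0,0,-0.48,0,0.85,0,0,0,-0.37,0,0.78,0,0,0,-0.27,0,0.68,0,0,0]'

```text
time_s: 23.73
ee_pos: [550.9, -391.2, 38.5]
ee_rot: [-179.8, -0.1, 98.1]
force: [-0.9, 2.1, -2.3]
gripper_width: 50.3
gripper_force: 8.0
```

Request:
step_arm --plan '[-0.2,0,0.55,0,0,0,-0.14,0,0.47,0,0,0,-0.1,0,0.41,0,0,0,-0.08,0,0.36,0,0,0,-0.06,0,0.33,0,0,0]'

```text
time_s: 24.15
ee_pos: [552.4, -398.5, 21.6]
ee_rot: [-179.9, 0.1, 98.1]
force: [-5.7, 0.7, 10.4]
gripper_width: 49.7
gripper_force: 8.0
```

Request:
step_arm --plan '[0,0,0.05,0,0,0,0,0,0,0,0,0]'

```text
time_s: 24.32
ee_pos: [552.4, -398.7, 21.0]
ee_rot: [-179.9, 0.1, 98.1]
force: [-2.9, 0.7, 7.5]
gripper_width: 49.9
gripper_force: 8.0
```

Request:
step_arm --plan '[0,0,0,0,0,0,0,0,0,0,0,0,0,0,0,0,0,0,0,0,0,0,0,0,0,0,0,0,0,0]' --hand 8.6

```text
time_s: 24.73
ee_pos: [552.8, -397.8, 18.6]
ee_rot: [-179.9, 0.0, 98.0]
force: [0.2, -0.3, -1.1]
gripper_width: 80.2
gripper_force: 0.0
```

Request:
step_arm --plan '[0,0,-2,0,0,0,0,0,-3,0,0,0,0,0,-4,0,0,0,3,-2.5,-3,0,0,0,3,-3,-1,0,0,0]'

```text
time_s: 25.15
ee_pos: [499.4, -353.4, 147.9]
ee_rot: [179.6, 0.4, 98.0]
force: [-0.5, -0.4, 0.7]
gripper_width: 86.1
gripper_force: 0.0
```

Request:
step_arm --plan '[3,-3,0,0,0,0,3,-3,0,0,0,0,3,-3,0,0,0,0,3,-2,0,0,0,0,3,-1,0,0,0,0]'

```text
time_s: 25.57
ee_pos: [355.0, -219.3, 143.6]
ee_rot: [-179.9, -0.0, 97.9]
force: [0.7, 0.5, -0.2]
gripper_width: 85.6
gripper_force: 0.0
```

```bash
python3 -c "
from h import *
for n in('top','scene'):
    f=viewer.grab_frame(n);save(f,n+'_z.png')
    lo=lambda a:(a[...,0]-a[...,2]>22)&(a[...,0]>85)
    print(n,meas(lo,f,27,(547,-344),110),meas(blue,f,2,(547,-344),150))
    for k in('cupcake_case','chopsticks','jar','lunchbox'): print(k,[onz(f,d['location'],0)[:2] for d in viewer.pinpoint(k,f)[:1]])
"
```

```text
top (array([ 546.88999939, -351.22998047]), [53.7401123046875, 156.2705841064453], np.float32(98.1301)) (array([ 547.16947937, -345.1938324 ]), [100.65210723876953, 210.70797729492188], np.float32(95.88599))
cupcake_case [array([725.62318931, -34.3661396 ])]
chopsticks [array([639.12063406,   1.38819158])]
jar [array([ 747.86369511, -301.74893262])]
lunchbox [array([753.25638683, 222.9582511 ])]
scene (array([ 548.52198029, -348.94895935]), [55.13727951049805, 155.1009979248047], np.float32(97.66681)) (array([ 547.06027222, -342.57260132]), [100.18333435058594, 209.36956787109375], np.float32(96.009))
cupcake_case [array([732.10973812, -42.37378366])]
chopsticks []
jar [array([ 736.43704876, -304.69999068])]
lunchbox [array([752.79086863, 222.49916425])]
```

```bash
python3 -c "
from h import *
print(env.job_done())"
```

```text
the job is handed in; nothing more can be done
None
```

The stone was walked end over end twice and handed in at about 25 s, lying flat and pale face up inside the right (jar-side) bay, about 6 mm past its centre and 2° askew. The arm was clear, and the jar, lunchbox, cupcake case and chopsticks measured where they started to within the cameras' scatter. I drew the stone back about 2 cm along the runner between turns, and at the start of the first let-down the wrist briefly read nearly its full weight, so its foot may have come off the runner slightly there.

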